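Press the sprung filter plate home

ROBOT

A 7-joint arm with a two-finger parallel gripper is mounted at the origin on the work surface. World frame = base frame: x ahead of the robot, y to its left, z up, the work surface at z = 0. Lengths are in mm, angles in rad, forces in N, time in s.
With the tool pointing down it reaches from about 350 to 900 mm from the base axis. Payload 8.1 kg.
Tool frame: the origin (TCP) lies at the very end of the fingers, on their centre line; the grasp point (between the pads) lies r.hold_point_z behind it (r.hold_point_z is the distance from the TCP to the grasp point, in mm); z points along the fingers, y is the line along which they close (so a half turn about z gives the same grasp; the last joint's range is limited). The gripper opens to 92 mm and grips with 3 to 60 N. Pads are 19 mm wide; open, the fingers measure 130 mm over their backs; the gripper's body (75 mm by 190 mm) begins 47 mm behind the grasp point.
Start: joints at [1.159, 0.434, 0.025, 1.573, -0.012, 1.134, -0.075], TCP at [189.924, -595.458, 226.742] pointing down, gripper open.
Joint ranges: [-2.62, 2.62], [-0.44, 2.09], [-1.27, 1.32], [0.08, 2.57], [-1.32, 4.46], [0.12, 2], [-2.74, 2.74]. Speed limits (rad/s): [2.22, 2.22, 3.01, 3.01, 3.14, 3.14, 3.14].

INTERFACE

Orientations are given as a unit quaternion [x, y, z, w].
In Python, from bench import r gives the robot as it stands. The module is installed in compiled form; this text tells all that it offers.
- The arm moves only by the tool apply_moves, never from a script. Its argument "targets" is text: rows parted by semicolons, each of 5 numbers parted by spaces: the opening, from 0 (shut) to 1 (fully open), then the shift along the tool's x, y, z in cm, then the turn about the tool's z in rad. A call has 1 to 5 rows; each row is the pose to reach, as a shift and turn from the pose commanded when the call began, along the tool's axes at that moment; what a row does not reach only later rows make up. A row lasts 1/10 s, in which the tool goes at most 50 mm and 8.59 degrees, less where a joint would pass 70% of its speed; a pose out of reach is approached as far as the arm can. A call with a gripper value outside its range is refused whole. The fingers move at their own pace and stop on an object; "newtons" is the grip in N (left out, the last holds). Time passes only in rows, so rows that repeat a pose let the fingers close. It gives the time, the measured TCP pose, the force, the opening and the grip force at its end, in the units of the state.
- r.state(): the state, without advancing time (a new reading comes with each control period).
- r.capture(name): name is "side" or "top"; returns a dict with "color" (400x640x3 uint8, red, green, blue), "vfov" (degrees; the focal length in pixels is half the picture's height over the tangent of half this angle, whatever the lens; pixels are square), "cx", "cy" (the principal point, pixels), "R" (3x3) and "t" (3): a world point X has camera coordinates R X + t. Camera axes: x right, y down, z forward; pixel columns grow to the right and rows downward; lengths in mm; the calibration is good to about 2 mm. A picture is of the moment at which its call begins. There is no depth.
- r.hand_in(): hands the job in; it is judged then, once.
Trained networks look in a picture, given as the dict that the camera call returned (one of the last four; its "shot" number tells which), for a name from the list of things; names that differ only in an ending like _2 or _b are one class to them, and where a whole thing is asked for, a point or a joint stands for the part that bears it (a point fixed in the world has none). Each returns a list of dicts, best first, with "p" (0 to 1); they miss things now and then, are a little off and sometimes report something else, mostly with a low value. They report only what shows in the picture. A call takes as long as a camera call.
- r.recognise(picture, target): "rect" ([left, top, right, bottom] in pixels, round what is visible of it).
- r.outline_of(picture, target): "region" (400x640 bool, what is visible of it) and "rect" ([left, top, right, bottom] in pixels, round what is visible of it).
- r.tip_of(picture, target): "pixel" ([column, row] in pixels: a listed point, or the origin of a listed thing).
The state is a dict: "time_s": time; "q": joint angles; "dq": joint speeds; "joint_torque": joint torques, N m; "eef_pos": TCP position; "ee_rot": TCP orientation; "contact_force": force on the tool from outside, world axes, zero at the start; "moment": the same for the moment, N m; "grip_width": finger opening in mm; "finger_force": force on a finger pad.
Only numpy, scipy, OpenCV 4.12 (cv2) and the standard library are available. Lean on these libraries where they do the work, as an engineer would, in place of code of your own. Each camera call takes 0.05 s, during which the arm holds its last target. There are 200 camera calls.

TASK

Take the tamper from its dock and, with its flat foot, press the sprung brass plate in the blue-collared filter cell squarely and gently down until it is hard on its stop and level; lean on it there with about 18 newtons for a second, but never push harder than 25, as there is a glass filter under it. Then stand the tamper back upright in its dock and let go. Touch the plate with the tamper only, and leave the red-collared cell and everything else on the bench alone.

Things in the scene. Friction and masses are not known exactly. Their poses are not given: they have to be found in the camera images.
- tamper: Hand tamper, 100 mm tall, 0.22 to 0.45 kg, round about its z. Steel foot: disc 48 mm across, 14 mm thick, flat underneath; neck 18 mm across, 14 to 45 mm up; dark wooden handle, a cylinder 32 mm across, 45 to 100 mm up (grasp it from above about 78 mm up). Origin: centre of the foot's underside; z up along the handle. Starts standing in the dock.
- dock: Fixed round black dock, 84 mm across, with a grey ring on it. Origin: centre of its underside on the bench. The tamper's foot stands on its floor, 8 mm above the origin, inside the ring (54 mm inner diameter, 68 mm outer), which rises 6 mm above that floor, to 14 mm.
- cell: The filter cell to work on, fixed to the bench: white square foot 110 mm wide, steel cup 74 mm across, blue collar 80 mm across on top. Origin: centre of its underside; z up. Rim of the collar 60 mm above the origin. The opening is 60 mm across in the collar (60 down to 54 mm up) and 54 mm across below it. It holds the brass plate.
- plate: Brass disc 50 mm across in the blue-collared cell. Origin: centre of its top face, z its normal. Starts cocked 2 to 9 degrees, 8 to 27 mm below the rim; slides down 3 to 12 mm to a hard stop 20 to 30 mm below the rim, unknown each time: only the force tells. Spring and seal resist with 6 to 10 N before the stop. It stays at the depth and tilt where it is left; a flat foot levels it with a few N.
- red_cell: A like cell with a red collar, fixed to the bench; its plate is already home. Same sizes and origin as the blue one. To be left alone.
- reagent: Bystander: brown bottle with a red cap, 68 mm across, 130 mm tall; origin at the centre of its underside.
- vial0: Bystander: small brown vial with a blue cap, 28 mm across, 62 mm tall; origin at the centre of its underside.
- vial1: Bystander: another such vial.
- beaker: Bystander: glass beaker 66 mm across, 85 mm tall; origin at the centre of its underside.
- dish: Bystander: low white dish 80 mm across, 18 mm tall; origin at the centre of its underside.
- jar: Bystander: white jar 60 mm across, 75 mm tall; origin at the centre of its underside.
- spatula: Bystander: spatula lying on the bench, 180 mm long; origin on its underside.

How it is judged (in metres and radians):
On the way, in this order (a step that is already met when the one before it is completed fails the run):
1. the tamper is lifted out of its dock (z of tamper in the frame of dock above 0.04 m), for 0.1 s.
2. the tamper leans on the blue cell's plate, level and hard on its stop (spring and seal alone resist with at most 10 N) (contact force between tamper and plate above 13 N and angle between plate's own z axis and vertical below 0.04 rad), for 0.4 s.
At the end, for the whole second after the job is handed in: The blue cell's plate has stayed down (2 mm or more below its start, face at most 41.5 mm above the cell's origin), level within 0.04 rad; the tamper stands at rest in its dock, foot within 3 mm of the dock floor and 7 mm of its centre, tilt under 0.06 rad, released (angle between plate's own z axis and vertical below 0.04 rad and z of plate in the frame of cell below 0.0415 m and distance of plate from where it was at the start of the episode above 0.002 m and horizontal distance between tamper and dock below 0.007 m and z of tamper in the frame of dock between 0.0055 and 0.011 m and angle between tamper's own z axis and vertical below 0.06 rad and linear speed of tamper below 0.02 m/s); the robot touches nothing.
It fails at once if the plate is pressed with more than 28 N (contact force between tamper and plate above 28 N).
It fails at once if the tamper knocks or jams on the blue cell (over 30 N in all) (contact force between tamper and cell above 30 N).
It fails at once if the robot touches the plate itself (contact force between any of the fingers, the arm and plate above 0.5 N).
It fails at once if the red-collared cell is touched (contact force between any of the fingers, the arm, tamper and red_cell above 1 N).
It fails at once if a bystander is moved more than 20 mm (distance of any of reagent, vial0, vial1, beaker, dish, jar, spatula from where it was at the start of the episode above 0.02 m).
It also fails if it takes over 54 s, if anything falls off the work surface, if the arm or the gripper's body presses on something with over 40 N, if the wrist force passes 120 N, or if a joint passes its speed limit or range.

## Working session

There is one attempt and no reset: what is moved stays moved. The work goes in short steps, Python scripts to look and compute and a tool call to move; the robot and the scene stay as the last step left them, time stands still between calls to the robot, and variables do not carry over. Pictures are saved under pics/ and viewed, at most 10 in all, crops included, and the job is handed in when it is done.

Besides the shell and the picture viewer there is one more tool, called after "Call:" in YAML: its name, and indented under it one key for each argument. apply_moves: Moves the arm, as the interface text tells. Its arguments: {"type":"object","properties":{"targets":{"type":"string"},"newtons":{"type":"number"}},"required":["targets"]}

```bash
mkdir -p pics; cat > h.py <<'E'
import numpy as np, cv2
from bench import r
def ray(p,px):
    R=np.array(p["R"]);t=np.array(p["t"]);f=200/np.tan(np.radians(p["vfov"])/2)
    d=R.T@np.array([(px[0]-p["cx"])/f,(px[1]-p["cy"])/f,1]);return -R.T@t,d
def at(p,px,z):
    c,d=ray(p,px);return c+d*(z-c[2])/d[2]
def proj(p,X):
    c=np.array(p["R"])@np.array(X)+np.array(p["t"]);f=200/np.tan(np.radians(p["vfov"])/2)
    return np.array([f*c[0]/c[2]+p["cx"],f*c[1]/c[2]+p["cy"]])
def tri(a,pa,b,pb):
    A=[];B=[]
    M=np.zeros((3,3));v=np.zeros(3)
    for p,x in((a,pa),(b,pb)):
        c,d=ray(p,x);d/=np.linalg.norm(d);P=np.eye(3)-np.outer(d,d);M+=P;v+=P@c
    return np.linalg.solve(M,v)
E
python3 - <<'E'
from h import *
np.set_printoptions(precision=1,suppress=True)
a=r.capture("top");b=r.capture("side")
for n,p in(("top",a),("side",b)):
    cv2.imwrite(f"pics/{n}0.png",p["color"][:,:,::-1]); print(n,p["vfov"],ray(p,(320,200))[0])
for k in["tamper","dock","cell","plate","red_cell","reagent","vial0","beaker","dish","jar","spatula"]:
    x=r.tip_of(a,k)[:2];y=r.tip_of(b,k)[:2]
    print(k,[(i["p"],i["pixel"],at(a,i["pixel"],0)) for i in x],[(i["p"],i["pixel"],at(b,i["pixel"],0)) for i in y])
    if x and y: print("  tri",tri(a,x[0]["pixel"],b,y[0]["pixel"]))
s=r.state();print(s,r.hold_point_z)
E
```

```text
top 47.69643513730879 [ 315.5  -63.6 1232.7]
side 53.893325785716954 [107.  469.8 786.3]
tamper [(0.82, [225.2, 238.4], array([429.9, 208.6,   0. ]))] [(0.57, [282.1, 310.5], array([426.7, 204.7,   0. ]))]
  tri [427.6 206.7   3. ]
dock [(0.78, [225.7, 236.5], array([435.2, 207.7,   0. ]))] [(0.94, [279.6, 310.8], array([430.3, 208.8,   0. ]))]
  tri [434.1 207.9  -5.1]
cell [(0.56, [316.2, 221.7], array([489.5, -36.2,   0. ]))] [(0.59, [326.1, 232.6], array([493.9, -22.4,   0. ]))]
  tri [496.1 -33.4 -14.4]
plate [(0.71, [358.1, 135.7], array([ 743.5, -141.2,    0. ])), (0.39, [425.4, 137.5], array([ 749. , -333.5,    0. ]))] [(0.56, [328.9, 223.0], array([509. , -51.5,   0. ]))]
  tri [ 712.3 -175.9 -194.9]
red_cell [(0.57, [405.9, 216.2], array([ 518.5, -282. ,    0. ]))] [(0.55, [372.9, 176.8], array([ 525.4, -271.1,    0. ])), (0.55, [198.5, 231.2], array([739., 189.,   0.]))]
  tri [ 524.9 -281.3   -8.7]
reagent [(0.91, [185.1, 134.6], array([719. , 352.3,   0. ]))] []
vial0 [(0.57, [292.0, 134.9], array([735.3,  47.6,   0. ])), (0.51, [311.6, 131.3], array([749.2,  -7.7,   0. 
[... 567 characters left out ...]
.2], array([ 518.2, -276.8,    0. ]))] [(0.72, [333.2, 139.9], array([ 721.2, -326.7,    0. ]))]
  tri [ 750.5 -347.   -22.9]
spatula [(0.6, [465.1, 282.0], array([ 349.2, -443.7,    0. ]))] [(0.96, [454.2, 174.9], array([ 351.3, -437.8,    0. ]))]
  tri [ 351.1 -444.6   -5.3]
{'time_s': 1.2, 'q': array([ 1.2,  0.4,  0. ,  1.6, -0. ,  1.1, -0.1]), 'dq': array([-0.,  0.,  0.,  0.,  0., -0.,  0.]), 'joint_torque': array([  0. , -66.8,   1. , -31.5,  -0.1,   0. ,   0. ]), 'eef_pos': array([ 189.9, -595.5,  226.7]), 'ee_rot': array([ 1. ,  0.2, -0. ,  0. ]), 'contact_force': array([ 0.5,  0.6, -0.8]), 'moment': array([ 0. ,  0.1, -0. ]), 'finger_force': 0.0, 'grip_width': 91.39941009916929} 18.8
```

View pics/top0.png

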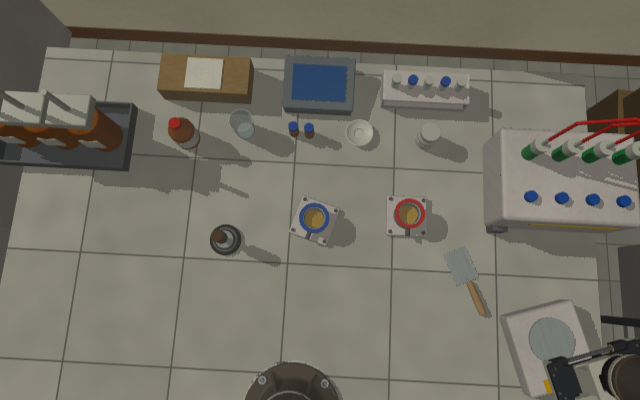

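View pics/side0.png

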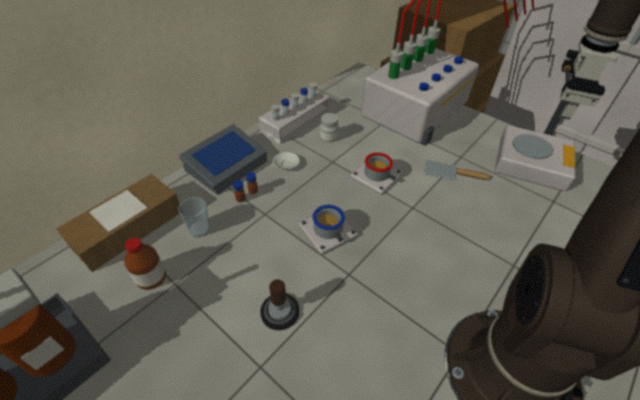

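```bash
cat >> h.py <<'E'
def circ(P):
    A=np.c_[2*P,np.ones(len(P))];s=np.linalg.lstsq(A,(P**2).sum(1),rcond=None)[0]
    return s[:2],np.sqrt(s[2]+s[:2]@s[:2])
def bluemask(p,c,w=30):
    h=cv2.cvtColor(p["color"],cv2.COLOR_RGB2HSV).astype(int)
    m=((h[...,0]>100)&(h[...,0]<130)&(h[...,1]>110)).astype(np.uint8)
    k=np.zeros_like(m);k[c[1]-w:c[1]+w,c[0]-w:c[0]+w]=1;return m*k
E
python3 - <<'E'
from h import *
np.set_printoptions(precision=1,suppress=True)
a=r.capture("top");b=r.capture("side")
for n,p,c in(("top",a,(314,218)),("side",b,(328,220))):
    m=bluemask(p,c);cs,hi=cv2.findContours(m,cv2.RETR_CCOMP,cv2.CHAIN_APPROX_NONE)
    for q,hh in zip(cs,hi[0]):
        if len(q)<20: continue
        P=np.array([at(p,x,60)[:2] for x in q[:,0].astype(float)]);print(n,"inner" if hh[3]>=0 else "outer",len(q),circ(P),(P.min(0)+P.max(0))/2)
    for k in["tamper","dock","cell","plate"]:
        for o in r.outline_of(p,k)[:2]:
            print(" ",k,round(o["p"],2),o["rect"],o["region"].sum())
            if k=="dock":
                q=max(cv2.findContours(o["region"].astype(np.uint8),0,1)[0],key=len)
                q=cv2.convexHull(q)[:,0].astype(float);P=np.array([at(p,x,6)[:2] for x in q]);print("   hull",circ(P),(P.min(0)+P.max(0))/2)
T=[]
for p,cs in((a,((225,238),(314,218))),(b,((280,305),(328,222)))):
    T.append(np.hstack([cv2.resize(p["color"][c[1]-35:c[1]+35,c[0]-45:c[0]+45,::-1],(400,300),interpolation=cv2.INTER_CUBIC) for c in cs]))
cv2.imwrite("pics/crop.png",np.vstack(T))
E
```

```text
top outer 80 (array([491.8, -30.1]), np.float64(37.3616266259956)) [490.9 -29.8]
top inner 68 (array([492.1, -30.4]), np.float64(31.852263976281687)) [491.9 -30.8]
  tamper 0.62 [209.8, 230.3, 233.6, 247.8] 310
  dock 0.74 [210.6, 222.0, 242.7, 253.5] 376
   hull (array([427. , 206.7]), np.float64(40.75641668216346)) [427.9 206.8]
  dock 0.5 [228.4, 109.1, 253.5, 141.4] 586
   hull (array([759.8, 192.2]), np.float64(41.65084068825495)) [759.7 193.2]
  cell 0.76 [289.5, 195.9, 342.0, 250.3] 1665
side outer 79 (array([491.9, -26.2]), np.float64(38.2860537994318)) [491.3 -25.8]
side inner 63 (array([492.7, -26.6]), np.float64(30.986221459992628)) [492.7 -26.6]
  tamper 0.77 [268.7, 281.2, 288.6, 319.6] 711
  dock 0.96 [261.2, 295.7, 296.8, 329.3] 661
   hull (array([428.5, 210.3]), np.float64(42.552503195718074)) [429.4 210. ]
  cell 0.9 [302.1, 206.2, 359.1, 253.8] 1717
  plate 0.72 [317.4, 214.6, 337.2, 224.3] 190
  plate 0.36 [272.9, 150.8, 300.1, 170.2] 396
```

View pics/crop.png

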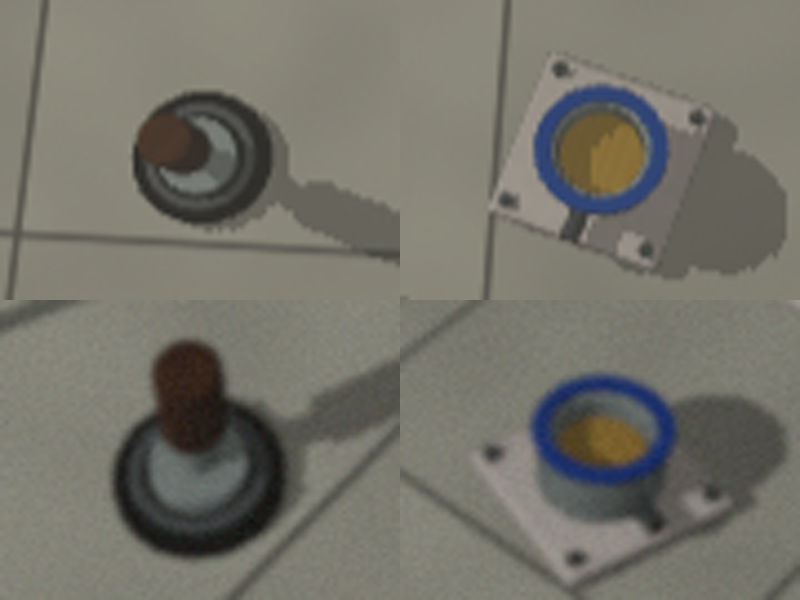

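```bash
cat >> h.py <<'E'
from scipy.spatial.transform import Rotation as Ro
def plan(X,yaw=None):
    s=r.state();R=Ro.from_quat(s["ee_rot"]).as_matrix();d=R.T@(np.array(X)-s["eef_pos"])/10
    y=np.arctan2(R[0,1],R[1,1]) # tool y axis angle from world y
    print("pos",s["eef_pos"].round(1),"z",R[:,2].round(3),"tooly",R[:,1].round(3),"shift cm",d.round(2),"F",s["contact_force"].round(1),"t",s["time_s"])
E
python3 -c "
from h import *
print(r.state()['ee_rot'])
for X in [(420,-350,227),(480,0,227),(428,208.5,227)]: plan(X)"
```

```text
[9.88108921e-01 1.53755516e-01 1.52470861e-05 4.54678826e-05]
pos [ 190.  -595.5  226.7] z [ 0. -0. -1.] tooly [ 0.304 -0.953  0.   ] shift cm [ 29.38 -16.4   -0.03] F [-0.9 -0.1  0.1] t 1.7
pos [ 190.  -595.5  226.7] z [ 0. -0. -1.] tooly [ 0.304 -0.953  0.   ] shift cm [ 4.573e+01 -4.792e+01 -3.000e-02] F [-0.9 -0.1  0.1] t 1.7
pos [ 190.  -595.5  226.7] z [ 0. -0. -1.] tooly [ 0.304 -0.953  0.   ] shift cm [ 4.711e+01 -6.936e+01 -3.000e-02] F [-0.9 -0.1  0.1] t 1.7
```

Call:
apply_moves:
  targets: "1 4 -2.2 0 0.06; 1 8.4 -4.7 0 0.12; 1 12.8 -7.2 0 0.19; 1 17.2 -9.6 0 0.25; 1 21.8 -12.2 0 0.309"

```text
time_s: 2.2
eef_pos: [358.9, -414.6, 227.0]
ee_rot: [1.0, -0.001, 0.0, 0.0]
contact_force: [0.1, -0.3, 0.5]
grip_width: 91.5
finger_force: 0.0
```

```bash
python3 -c "
from h import *
for X in [(480,0,227),(428,208.5,227)]: plan(X)"
```

```text
pos [ 358.9 -414.6  227. ] z [ 0. -0. -1.] tooly [-0.003 -1.     0.   ] shift cm [ 1.199e+01 -4.149e+01 -2.000e-02] F [ 0.1 -0.3  0.5] t 2.2
pos [ 358.9 -414.6  227. ] z [ 0. -0. -1.] tooly [-0.003 -1.     0.   ] shift cm [ 6.730e+00 -6.233e+01 -3.000e-02] F [ 0.1 -0.3  0.5] t 2.2
```

Call:
apply_moves:
  targets: "1 1.5 -4.7 0 0; 1 3 -9.4 0 0; 1 4.5 -14.1 0 0; 1 6 -18.8 0 0; 1 7.5 -23.5 0 0"

```text
time_s: 2.7
eef_pos: [433.1, -179.2, 227.1]
ee_rot: [1.0, -0.0, 0.0, 0.0]
contact_force: [1.0, -0.2, 1.0]
grip_width: 91.7
finger_force: 0.0
```

Call:
apply_moves:
  targets: "1 1 -4.9 0 0; 1 2 -9.8 0 0; 1 2.5 -14.7 0 0; 1 3 -19.6 0 0; 1 2.5 -24.5 0 0"

```text
time_s: 3.2
eef_pos: [458.6, 66.0, 227.1]
ee_rot: [1.0, -0.0, 0.001, -0.0]
contact_force: [1.7, -0.2, -0.5]
grip_width: 91.8
finger_force: 0.0
```

Call:
apply_moves:
  targets: "1 -1 -4 0 0; 1 -2 -8 0 0; 1 -3 -11 0 0; 1 -3.7 -13.5 0 0; 1 -3.7 -13.5 0 0"

```text
time_s: 3.7
eef_pos: [419.5, 202.8, 227.1]
ee_rot: [1.0, 0.003, 0.0, -0.001]
contact_force: [-0.3, -0.1, -0.3]
grip_width: 91.6
finger_force: 0.0
```

```bash
python3 - <<'E'
from h import *
plan((428,208.5,200)); plan((428,208.5,67))
a=r.capture("top");b=r.capture("side")
T=[cv2.resize(p["color"][c[1]-75:c[1]+75,c[0]-100:c[0]+100,::-1],(400,300),interpolation=cv2.INTER_CUBIC) for p,c in((a,(225,230)),(b,(280,280)))]
cv2.imwrite("pics/c2.png",np.hstack(T))
E
```

```text
pos [419.5 202.8 227.1] z [ 0.     0.002 -1.   ] tooly [ 0.005 -1.    -0.002] shift cm [ 0.85 -0.56  2.71] F [-0.3 -0.1 -0.3] t 3.7
pos [419.5 202.8 227.1] z [ 0.     0.002 -1.   ] tooly [ 0.005 -1.    -0.002] shift cm [ 0.84 -0.53 16.01] F [-0.3 -0.1 -0.3] t 3.7
```

View pics/c2.png

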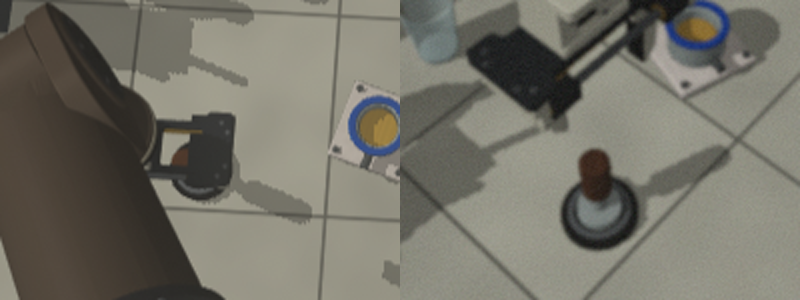

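Call:
apply_moves:
  targets: "1 0.8 -0.55 0 0; 1 0.8 -0.55 4 0; 1 0.8 -0.55 8 0; 1 0.8 -0.55 8 0; 1 0.8 -0.55 8 0"

```text
time_s: 4.3
eef_pos: [429.4, 203.9, 147.0]
ee_rot: [1.0, -0.001, -0.001, 0.0]
contact_force: [0.4, -0.0, -0.6]
grip_width: 91.9
finger_force: 0.0
```

```bash
python3 - <<'E'
from h import *
plan((428,208.5,67))
a=r.capture("top");b=r.capture("side")
T=[cv2.resize(p["color"][c[1]-75:c[1]+75,c[0]-100:c[0]+100,::-1],(400,300),interpolation=cv2.INTER_CUBIC) for p,c in((a,(225,230)),(b,(280,280)))]
cv2.imwrite("pics/c3.png",np.hstack(T))
E
```

```text
pos [429.4 203.9 147. ] z [-0.001 -0.001 -1.   ] tooly [-0.002 -1.     0.001] shift cm [-0.13 -0.47  8.  ] F [ 0.4 -0.  -0.6] t 4.3
```

View pics/c3.png

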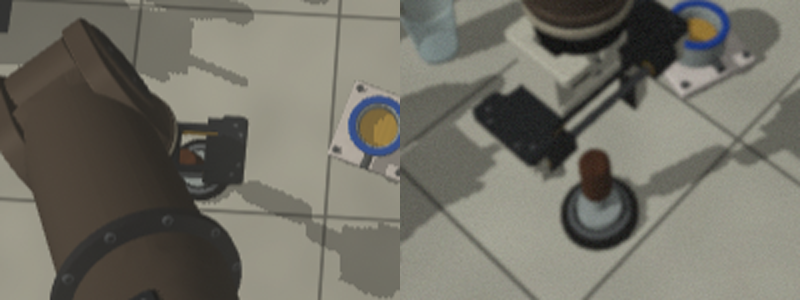

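```bash
python3 - <<'E'
from h import *
b=r.capture("side");a=r.capture("top")
print(proj(b,(429,204,147)),proj(b,(429,204,108)),proj(b,(429,250,147)),proj(b,(429,158,147)))
print(proj(a,(429,204,147)),proj(a,(429,208,108)),proj(a,(429,250,147)),proj(a,(429,158,147)));plan((428,208.5,67))
E
```

```text
[277.39640083 272.21856074] [278.6171364  283.14865823] [259.57750533 288.29386334] [294.08993424 257.15850268]
[214.16624084 232.48029833] [216.24152935 234.2352219 ] [195.10756501 231.42240424] [233.23666269 233.53884442]
pos [430.1 204.9 148.5] z [ 0.003  0.001 -1.   ] tooly [-0.001 -1.    -0.001] shift cm [-0.24 -0.35  8.15] F [ 0.2 -0.1 -0.2] t 4.5
```

Call:
apply_moves:
  targets: "1 -0.1 -0.35 2 0; 1 -0.1 -0.35 5 0; 1 -0.1 -0.35 7.5 0; 1 -0.1 -0.35 8 0; 1 -0.1 -0.35 8 0"

```text
time_s: 5.0
eef_pos: [428.1, 208.0, 67.2]
ee_rot: [1.0, -0.0, -0.0, 0.0]
contact_force: [1.1, -0.3, 0.1]
grip_width: 92.1
finger_force: 0.0
```

Call:
apply_moves:
  targets: "0.2 0 0 0 0; 0.2 0 0 0 0; 0.2 0 0 0 0; 0.2 0 0 0 0; 0.2 0 0 0 0"
  newtons: 30

```text
time_s: 5.5
eef_pos: [428.1, 207.9, 67.0]
ee_rot: [1.0, -0.0, 0.0, -0.0]
contact_force: [-0.4, -0.0, 0.3]
grip_width: 56.3
finger_force: 0.0
```

Call:
apply_moves:
  targets: "0.2 0 0 0 0; 0.2 0 0 0 0; 0.2 0 0 0 0; 0.2 0 0 0 0; 0.2 0 0 0 0"

```text
time_s: 6.0
eef_pos: [427.8, 208.0, 66.6]
ee_rot: [1.0, -0.0, -0.0, 0.0]
contact_force: [0.8, 0.5, -1.7]
grip_width: 31.6
finger_force: 29.9
```

Call:
apply_moves:
  targets: "0.2 0 0 0 0; 0.2 0 0 0 0; 0.2 0 0 -1 0; 0.2 0 0 -3 0; 0.2 0 0 -6 0"
  newtons: 60

```text
time_s: 6.5
eef_pos: [426.7, 207.2, 126.8]
ee_rot: [1.0, -0.0, -0.001, 0.001]
contact_force: [0.5, 0.9, -2.2]
grip_width: 30.9
finger_force: 59.9
```

Call:
apply_moves:
  targets: "0.2 0 0 -3 0; 0.2 0 0 -6 0; 0.2 0 0 -8 0; 0.2 0 0 -8 0; 0.2 0 0 -8 0"

```text
time_s: 7.0
eef_pos: [427.7, 207.7, 206.7]
ee_rot: [1.0, -0.0, 0.0, 0.0]
contact_force: [-0.4, 0.3, -3.5]
grip_width: 31.6
finger_force: 59.9
```

```bash
python3 - <<'E'
from h import *
plan((492.5,-29,200))
E
```

```text
pos [427.7 207.7 206.7] z [ 0. -0. -1.] tooly [-0. -1.  0.] shift cm [ 6.49 23.66  0.67] F [-0.4  0.3 -3.5] t 7.0
```

Call:
apply_moves:
  targets: "0.2 0.7 2.5 0 0; 0.2 2.1 7 0 0; 0.2 3.2 11.5 0 0; 0.2 4.5 16 0 0; 0.2 5.6 20.5 0 0"

```text
time_s: 7.5
eef_pos: [483.1, 0.9, 205.2]
ee_rot: [1.0, 0.0, -0.001, 0.0]
contact_force: [1.0, 0.7, -2.5]
grip_width: 31.2
finger_force: 59.9
```

Call:
apply_moves:
  targets: "0.2 0.6 2 0 0; 0.2 0.9 3.2 0 0; 0.2 0.9 3.2 2 0; 0.2 0.9 3.2 4 0; 0.2 0.9 3.2 4 0"

```text
time_s: 8.0
eef_pos: [490.3, -28.1, 163.7]
ee_rot: [1.0, 0.001, -0.003, -0.0]
contact_force: [-1.6, -0.4, -2.8]
grip_width: 31.5
finger_force: 59.9
```

```bash
python3 - <<'E'
from h import *
np.set_printoptions(precision=1,suppress=True)
plan((492.5,-29,167))
a=r.capture("top");b=r.capture("side")
cx=r.state()["eef_pos"]
for p in(a,b): print(proj(p,cx-[0,0,59]),proj(p,(492,-29,60)))
m=r.outline_of(b,"tamper");print([(o["p"],o["rect"]) for o in m])
for i,p in enumerate((a,b)):
    m=bluemask(p,((314,218),(328,220))[i]);q=np.argwhere(m);print(len(q),q.min(0),q.max(0))
T=[cv2.resize(p["color"][c[1]-45:c[1]+45,c[0]-60:c[0]+60,::-1],(400,300),interpolation=cv2.INTER_CUBIC) for p,c in((a,(314,218)),(b,(328,200)))]
cv2.imwrite("pics/c4.png",np.hstack(T))
E
```

```text
pos [490.3 -28.1 163.7] z [-0.  0. -1.] tooly [ 0. -1. -0.] shift cm [ 0.2  0.1 -0.3] F [-1.6 -0.4 -2.8] t 8.0
[312.5 214.4] [313.2 217.4]
[329.5 203.1] [329.1 216.1]
[(0.7, [320.7, 175.8, 338.0, 210.3])]Traceback (most recent call last):
  File "<stdin>", line 9, in <module>
    return umr_minimum(a, axis, None, out, keepdims, initial, where)
ValueError: zero-size array to reduction operation minimum which has no identity
```

Call:
apply_moves:
  targets: "0.2 0.2 0.1 1 0; 0.2 0.2 0.1 2 0; 0.2 0.2 0.1 3 0; 0.2 0.2 0.1 3.2 0; 0.2 0.2 0.1 3.2 0"

```text
time_s: 8.65
eef_pos: [494.4, -30.1, 134.1]
ee_rot: [1.0, -0.0, -0.001, -0.0]
contact_force: [-0.4, -0.4, -1.6]
grip_width: 31.2
finger_force: 59.9
```

```bash
python3 - <<'E'
from h import *
np.set_printoptions(precision=1,suppress=True)
plan((492.5,-29,119))
a=r.capture("top");b=r.capture("side")
m=r.outline_of(b,"tamper");print([(o["p"],o["rect"]) for o in m])
plan((492.5,-29,119))
T=[cv2.resize(p["color"][c[1]-45:c[1]+45,c[0]-60:c[0]+60,::-1],(400,300),interpolation=cv2.INTER_CUBIC) for p,c in((a,(314,218)),(b,(328,210)))]
cv2.imwrite("pics/c4.png",np.hstack(T))
# synthetic outlines
im=cv2.resize(b["color"][:,:,::-1],None,fx=6,fy=6,interpolation=cv2.INTER_CUBIC)
s=r.state()["eef_pos"];th=np.linspace(0,6.283,200)
def ring(c,rad,z,col):
    q=np.array([proj(b,(c[0]+rad*np.cos(t),c[1]+rad*np.sin(t),z)) for t in th]);cv2.polylines(im,[np.int32((q+.5)*6-.5)],True,col,1)
ring((492.2,-26.4),40,60,(0,255,255));ring((492.2,-26.4),30,60,(0,255,255))
f=s[2]-59.2
c=(s[0],s[1]+1.9)
ring(c,24,f,(0,0,255));ring(c,24,f+14,(0,0,255));ring(c,16,f+45,(0,255,0))
cv2.imwrite("pics/c5.png",im[150*6:250*6,265*6:395*6][:600,:780])
E
```

```text
pos [494.4 -30.1 134.1] z [-0.  0. -1.] tooly [-0. -1. -0.] shift cm [-0.2 -0.1  1.5] F [-0.4 -0.4 -1.6] t 8.65
[(0.69, [319.7, 189.0, 337.7, 214.9])]
pos [495.1 -30.1 135. ] z [ 0.  0. -1.] tooly [-0. -1. -0.] shift cm [-0.3 -0.1  1.6] F [ 1.  -0.6 -2.8] t 8.8
```

View pics/c5.png

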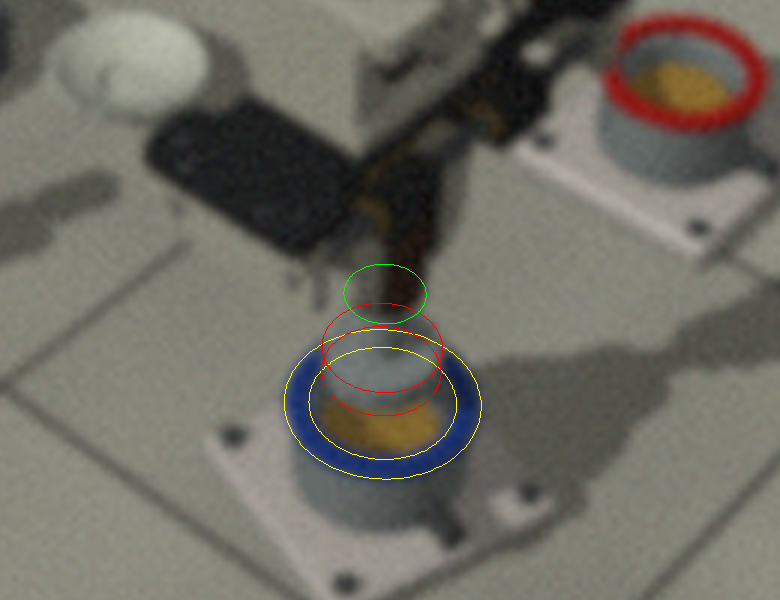

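Call:
apply_moves:
  targets: "0.2 -0.25 -0.15 0 0; 0.2 -0.25 -0.15 0 0; 0.2 -0.25 -0.15 0 0; 0.2 -0.25 -0.15 0 0; 0.2 -0.25 -0.15 0 0"

```text
time_s: 9.3
eef_pos: [492.4, -28.6, 134.8]
ee_rot: [1.0, -0.0, 0.0, 0.0]
contact_force: [-0.3, -0.0, -3.0]
grip_width: 31.3
finger_force: 59.9
```

```bash
python3 - <<'E'
from h import *
F=[]
for i in range(6):
    p=r.capture("side");s=r.state();F.append(np.r_[s["eef_pos"],s["contact_force"],s["moment"]]);
F=np.array(F).round(2);print(F)
E
```

```text
[[ 4.9235e+02 -2.8630e+01  1.3475e+02 -7.4000e-01 -1.3600e+00 -3.0500e+00
   2.0000e-02  4.0000e-02 -0.0000e+00]
 [ 4.9235e+02 -2.8620e+01  1.3473e+02  1.3700e+00  5.0000e-01 -2.4700e+00
   1.0000e-02 -1.0000e-02  3.0000e-02]
 [ 4.9235e+02 -2.8630e+01  1.3472e+02  7.0000e-02  5.5000e-01 -2.3400e+00
  -1.0000e-02 -2.0000e-02  3.0000e-02]
 [ 4.9234e+02 -2.8630e+01  1.3470e+02  4.1000e-01  1.9000e-01 -3.5000e+00
  -3.0000e-02  1.0000e-02 -4.0000e-02]
 [ 4.9233e+02 -2.8610e+01  1.3472e+02  4.8000e-01  3.0000e-02 -2.0600e+00
   2.0000e-02  3.0000e-02  2.0000e-02]
 [ 4.9233e+02 -2.8610e+01  1.3471e+02 -8.2000e-01 -6.5000e-01 -2.8700e+00
   1.0000e-02  4.0000e-02 -3.0000e-02]]
```

Call:
apply_moves:
  targets: "0.2 0 0 0.5 0; 0.2 0 0 1 0; 0.2 0 0 1.5 0; 0.2 0 0 1.9 0; 0.2 0 0 1.9 0"

```text
time_s: 10.1
eef_pos: [491.8, -28.6, 114.9]
ee_rot: [1.0, -0.0, -0.001, 0.0]
contact_force: [-0.1, 0.4, -2.2]
grip_width: 31.3
finger_force: 59.9
```

```bash
cat >> h.py <<'E'
def rd(n=4):
    F=[]
    for i in range(n):
        r.capture("side");s=r.state();F.append(np.r_[s["eef_pos"],s["contact_force"],s["moment"]*10])
    F=np.array(F);print(s["time_s"],F.mean(0).round(2),"zlast",F[:,2].round(2),Ro.from_quat(s["ee_rot"]).as_matrix()[:,2].round(4))
E
python3 -c "
from h import *
rd(2)"
```

```text
10.2 [ 4.9216e+02 -2.8550e+01  1.1545e+02  6.1000e-01 -3.1000e-01 -2.9300e+00
  2.5000e-01  2.5000e-01 -2.8000e-01] zlast [115.31 115.58] [-3.e-04  0.e+00 -1.e+00]
```

Call:
apply_moves:
  targets: "0.2 0 0 0.1 0; 0.2 0 0 0.2 0; 0.2 0 0 0.3 0; 0.2 0 0 0.4 0; 0.2 0 0 0.4 0"

```text
time_s: 10.7
eef_pos: [492.3, -28.6, 111.6]
ee_rot: [1.0, -0.0, -0.0, 0.0]
contact_force: [-0.5, 0.2, -3.0]
grip_width: 31.6
finger_force: 59.9
```

Call:
apply_moves:
  targets: "0.2 0 0 0.1 0; 0.2 0 0 0.2 0; 0.2 0 0 0.3 0; 0.2 0 0 0.3 0; 0.2 0 0 0.3 0"

```text
time_s: 11.2
eef_pos: [492.3, -28.6, 108.7]
ee_rot: [1.0, -0.0, -0.0, 0.0]
contact_force: [-0.1, -0.7, -2.3]
grip_width: 31.1
finger_force: 59.9
```

Call:
apply_moves:
  targets: "0.2 0 0 0.1 0; 0.2 0 0 0.2 0; 0.2 0 0 0.3 0; 0.2 0 0 0.3 0"

```text
time_s: 11.6
eef_pos: [492.2, -28.6, 105.6]
ee_rot: [1.0, -0.0, -0.0, 0.0]
contact_force: [0.1, 0.3, -3.1]
grip_width: 30.9
finger_force: 59.9
```

Call:
apply_moves:
  targets: "0.2 0 0 0.1 0; 0.2 0 0 0.2 0; 0.2 0 0 0.2 0; 0.2 0 0 0.2 0"

```text
time_s: 12.0
eef_pos: [492.3, -28.6, 103.7]
ee_rot: [1.0, -0.0, -0.0, 0.0]
contact_force: [-0.2, 0.6, -2.8]
grip_width: 31.3
finger_force: 59.9
```

Call:
apply_moves:
  targets: "0.2 0 0 0.1 0; 0.2 0 0 0.2 0; 0.2 0 0 0.2 0; 0.2 0 0 0.2 0"

```text
time_s: 12.4
eef_pos: [492.3, -28.6, 101.7]
ee_rot: [1.0, -0.0, -0.0, 0.0]
contact_force: [-0.0, 0.4, -2.9]
grip_width: 31.3
finger_force: 59.9
```

Call:
apply_moves:
  targets: "0.2 0 0 0.1 0; 0.2 0 0 0.2 0; 0.2 0 0 0.2 0; 0.2 0 0 0.2 0"

```text
time_s: 12.8
eef_pos: [492.5, -28.5, 99.8]
ee_rot: [1.0, -0.0, 0.0, -0.0]
contact_force: [0.5, 0.3, -2.0]
grip_width: 31.4
finger_force: 59.9
```

Call:
apply_moves:
  targets: "0.2 0 0 0.05 0; 0.2 0 0 0.1 0; 0.2 0 0 0.1 0; 0.2 0 0 0.1 0"

```text
time_s: 13.2
eef_pos: [492.4, -28.5, 98.8]
ee_rot: [1.0, -0.0, 0.0, -0.0]
contact_force: [0.1, 0.1, -0.3]
grip_width: 31.4
finger_force: 59.9
```

Call:
apply_moves:
  targets: "0.2 0 0 0.05 0; 0.2 0 0 0.1 0; 0.2 0 0 0.1 0; 0.2 0 0 0.1 0"

```text
time_s: 13.6
eef_pos: [492.5, -28.5, 97.9]
ee_rot: [1.0, -0.0, 0.0, -0.0]
contact_force: [-0.8, 1.6, 4.2]
grip_width: 31.3
finger_force: 59.9
```

Call:
apply_moves:
  targets: "0.2 0 0 0.02 0; 0.2 0 0 0.04 0; 0.2 0 0 0.05 0; 0.2 0 0 0.05 0"

```text
time_s: 14.0
eef_pos: [492.5, -28.5, 97.3]
ee_rot: [1.0, -0.0, 0.0, -0.0]
contact_force: [-0.4, 0.7, 3.4]
grip_width: 31.3
finger_force: 59.9
```

```bash
python3 -c "
from h import *
rd(3)"
```

```text
14.15 [ 4.9243e+02 -2.8550e+01  9.7240e+01  3.1000e-01  1.1400e+00  4.0300e+00
  3.6800e+00  2.7000e-01  2.3000e-01] zlast [97.24 97.24 97.24] [ 2.e-04  0.e+00 -1.e+00]
```

Call:
apply_moves:
  targets: "0.2 0 0 0.01 0; 0.2 0 0 0.02 0; 0.2 0 0 0.03 0; 0.2 0 0 0.03 0"

```text
time_s: 14.55
eef_pos: [492.4, -28.5, 96.9]
ee_rot: [1.0, -0.0, 0.0, -0.0]
contact_force: [-0.1, 1.5, 4.2]
grip_width: 31.5
finger_force: 60.0
```

Call:
apply_moves:
  targets: "0.2 0 0 0.02 0; 0.2 0 0 0.04 0; 0.2 0 0 0.06 0; 0.2 0 0 0.08 0; 0.2 0 0 0.08 0"

```text
time_s: 15.05
eef_pos: [492.4, -28.6, 96.1]
ee_rot: [1.0, -0.0, 0.0, 0.0]
contact_force: [-0.2, 0.8, 5.0]
grip_width: 31.2
finger_force: 60.0
```

Call:
apply_moves:
  targets: "0.2 0 0 0.01 0; 0.2 0 0 0.02 0; 0.2 0 0 0.03 0; 0.2 0 0 0.03 0"

```text
time_s: 15.45
eef_pos: [492.4, -28.6, 95.8]
ee_rot: [1.0, -0.0, 0.0, 0.0]
contact_force: [0.3, 1.0, 5.3]
grip_width: 31.1
finger_force: 60.0
```

```bash
python3 -c "
from h import *
rd(2)"
```

```text
15.55 [ 4.9235e+02 -2.8550e+01  9.5820e+01  5.2000e-01  1.3200e+00  4.9600e+00
  5.0700e+00 -1.1900e+00  1.3000e-01] zlast [95.82 95.82] [ 1.e-04 -0.e+00 -1.e+00]
```

Call:
apply_moves:
  targets: "0.2 0 0 0.01 0; 0.2 0 0 0.02 0; 0.2 0 0 0.03 0; 0.2 0 0 0.03 0"

```text
time_s: 15.95
eef_pos: [492.4, -28.6, 95.5]
ee_rot: [1.0, -0.0, 0.0, 0.0]
contact_force: [0.7, 1.5, 5.4]
grip_width: 31.7
finger_force: 60.0
```

Call:
apply_moves:
  targets: "0.2 0 0 0.01 0; 0.2 0 0 0.02 0; 0.2 0 0 0.03 0; 0.2 0 0 0.03 0"

```text
time_s: 16.35
eef_pos: [492.3, -28.6, 95.2]
ee_rot: [1.0, -0.0, 0.0, 0.0]
contact_force: [0.7, 1.3, 3.8]
grip_width: 31.2
finger_force: 60.0
```

Call:
apply_moves:
  targets: "0.2 0 0 0.01 0; 0.2 0 0 0.02 0; 0.2 0 0 0.03 0; 0.2 0 0 0.03 0"

```text
time_s: 16.75
eef_pos: [492.3, -28.6, 94.9]
ee_rot: [1.0, -0.0, 0.0, 0.0]
contact_force: [0.4, 1.6, 4.5]
grip_width: 31.2
finger_force: 60.0
```

Call:
apply_moves:
  targets: "0.2 0 0 0.01 0; 0.2 0 0 0.02 0; 0.2 0 0 0.03 0; 0.2 0 0 0.03 0"

```text
time_s: 17.15
eef_pos: [492.3, -28.6, 94.6]
ee_rot: [1.0, -0.0, 0.0, 0.0]
contact_force: [0.7, 1.2, 4.9]
grip_width: 31.3
finger_force: 60.0
```

Call:
apply_moves:
  targets: "0.2 0 0 0.01 0; 0.2 0 0 0.02 0; 0.2 0 0 0.03 0; 0.2 0 0 0.03 0"

```text
time_s: 17.55
eef_pos: [492.4, -28.6, 94.3]
ee_rot: [1.0, -0.0, 0.0, 0.0]
contact_force: [-0.1, 2.0, 6.1]
grip_width: 31.5
finger_force: 60.0
```

Call:
apply_moves:
  targets: "0.2 0 0 0.01 0; 0.2 0 0 0.02 0; 0.2 0 0 0.03 0; 0.2 0 0 0.03 0"

```text
time_s: 17.95
eef_pos: [492.3, -28.6, 94.0]
ee_rot: [1.0, -0.0, 0.0, 0.0]
contact_force: [0.1, 2.1, 5.3]
grip_width: 31.4
finger_force: 60.0
```

Call:
apply_moves:
  targets: "0.2 0 0 0.01 0; 0.2 0 0 0.02 0; 0.2 0 0 0.03 0; 0.2 0 0 0.03 0"

```text
time_s: 18.35
eef_pos: [492.3, -28.6, 93.7]
ee_rot: [1.0, -0.0, 0.0, 0.0]
contact_force: [0.7, 1.9, 4.7]
grip_width: 31.4
finger_force: 60.0
```

Call:
apply_moves:
  targets: "0.2 0 0 0.01 0; 0.2 0 0 0.02 0; 0.2 0 0 0.03 0; 0.2 0 0 0.03 0"

```text
time_s: 18.75
eef_pos: [492.3, -28.6, 93.4]
ee_rot: [1.0, -0.0, -0.0, 0.0]
contact_force: [0.8, 1.0, 5.5]
grip_width: 31.5
finger_force: 60.0
```

Call:
apply_moves:
  targets: "0.2 0 0 0.01 0; 0.2 0 0 0.02 0; 0.2 0 0 0.03 0; 0.2 0 0 0.03 0"

```text
time_s: 19.15
eef_pos: [492.4, -28.6, 93.2]
ee_rot: [1.0, -0.0, 0.0, 0.0]
contact_force: [0.5, 2.2, 5.3]
grip_width: 31.0
finger_force: 60.0
```

Call:
apply_moves:
  targets: "0.2 0 0 0.01 0; 0.2 0 0 0.02 0; 0.2 0 0 0.03 0; 0.2 0 0 0.03 0"

```text
time_s: 19.55
eef_pos: [492.4, -28.6, 92.8]
ee_rot: [1.0, -0.0, 0.0, 0.0]
contact_force: [-0.2, 1.5, 5.4]
grip_width: 31.2
finger_force: 60.0
```

Call:
apply_moves:
  targets: "0.2 0 0 0.01 0; 0.2 0 0 0.02 0; 0.2 0 0 0.03 0; 0.2 0 0 0.03 0"

```text
time_s: 19.95
eef_pos: [492.4, -28.6, 92.6]
ee_rot: [1.0, -0.0, 0.0, 0.0]
contact_force: [0.6, 1.6, 5.9]
grip_width: 31.1
finger_force: 60.0
```

Call:
apply_moves:
  targets: "0.2 0 0 0.01 0; 0.2 0 0 0.02 0; 0.2 0 0 0.03 0; 0.2 0 0 0.03 0"

```text
time_s: 20.35
eef_pos: [492.4, -28.6, 92.3]
ee_rot: [1.0, -0.0, 0.0, 0.0]
contact_force: [-0.1, 1.6, 5.6]
grip_width: 31.4
finger_force: 60.0
```

Call:
apply_moves:
  targets: "0.2 0 0 0.01 0; 0.2 0 0 0.02 0; 0.2 0 0 0.03 0; 0.2 0 0 0.03 0"

```text
time_s: 20.75
eef_pos: [492.3, -28.6, 91.9]
ee_rot: [1.0, -0.0, 0.0, 0.0]
contact_force: [1.3, 2.1, 6.2]
grip_width: 31.7
finger_force: 60.0
```

Call:
apply_moves:
  targets: "0.2 0 0 0.01 0; 0.2 0 0 0.02 0; 0.2 0 0 0.03 0; 0.2 0 0 0.03 0"

```text
time_s: 21.15
eef_pos: [492.4, -28.6, 91.7]
ee_rot: [1.0, -0.0, 0.0, 0.0]
contact_force: [0.5, 1.3, 5.6]
grip_width: 31.4
finger_force: 60.0
```

Call:
apply_moves:
  targets: "0.2 0 0 0.01 0; 0.2 0 0 0.02 0; 0.2 0 0 0.03 0; 0.2 0 0 0.03 0"

```text
time_s: 21.55
eef_pos: [492.3, -28.6, 91.4]
ee_rot: [1.0, -0.0, 0.0, 0.0]
contact_force: [-0.0, 1.1, 6.5]
grip_width: 31.6
finger_force: 60.0
```

Call:
apply_moves:
  targets: "0.2 0 0 0.01 0; 0.2 0 0 0.02 0; 0.2 0 0 0.03 0; 0.2 0 0 0.03 0"

```text
time_s: 21.95
eef_pos: [492.4, -28.6, 91.1]
ee_rot: [1.0, -0.0, 0.0, 0.0]
contact_force: [0.0, 2.8, 6.0]
grip_width: 31.2
finger_force: 60.0
```

Call:
apply_moves:
  targets: "0.2 0 0 0.01 0; 0.2 0 0 0.02 0; 0.2 0 0 0.03 0; 0.2 0 0 0.03 0"

```text
time_s: 22.35
eef_pos: [492.4, -28.6, 90.8]
ee_rot: [1.0, -0.0, 0.0, 0.0]
contact_force: [0.2, 1.2, 6.3]
grip_width: 31.3
finger_force: 60.0
```

Call:
apply_moves:
  targets: "0.2 0 0 0.01 0; 0.2 0 0 0.02 0; 0.2 0 0 0.03 0; 0.2 0 0 0.03 0"

```text
time_s: 22.75
eef_pos: [492.3, -28.6, 90.5]
ee_rot: [1.0, -0.0, 0.0, 0.0]
contact_force: [0.7, 1.2, 5.7]
grip_width: 30.9
finger_force: 60.0
```

Call:
apply_moves:
  targets: "0.2 0 0 0.01 0; 0.2 0 0 0.02 0; 0.2 0 0 0.03 0; 0.2 0 0 0.03 0"

```text
time_s: 23.15
eef_pos: [492.4, -28.6, 90.2]
ee_rot: [1.0, -0.0, 0.0, 0.0]
contact_force: [0.1, 2.0, 5.7]
grip_width: 31.1
finger_force: 60.0
```

Call:
apply_moves:
  targets: "0.2 0 0 0.01 0; 0.2 0 0 0.02 0; 0.2 0 0 0.03 0; 0.2 0 0 0.03 0"

```text
time_s: 23.55
eef_pos: [492.4, -28.6, 89.9]
ee_rot: [1.0, -0.0, 0.0, 0.0]
contact_force: [1.0, 2.0, 5.4]
grip_width: 31.1
finger_force: 60.0
```

Call:
apply_moves:
  targets: "0.2 0 0 0.01 0; 0.2 0 0 0.02 0; 0.2 0 0 0.03 0; 0.2 0 0 0.03 0"

```text
time_s: 23.95
eef_pos: [492.4, -28.6, 89.6]
ee_rot: [1.0, -0.0, 0.0, 0.0]
contact_force: [-0.3, 1.6, 5.6]
grip_width: 31.3
finger_force: 60.0
```

Call:
apply_moves:
  targets: "0.2 0 0 0.01 0; 0.2 0 0 0.02 0; 0.2 0 0 0.03 0; 0.2 0 0 0.03 0"

```text
time_s: 24.35
eef_pos: [492.4, -28.6, 89.3]
ee_rot: [1.0, -0.0, 0.0, 0.0]
contact_force: [-0.3, 2.0, 5.7]
grip_width: 31.4
finger_force: 60.0
```

Call:
apply_moves:
  targets: "0.2 0 0 0.01 0; 0.2 0 0 0.02 0; 0.2 0 0 0.03 0; 0.2 0 0 0.03 0"

```text
time_s: 24.75
eef_pos: [492.4, -28.6, 89.0]
ee_rot: [1.0, -0.0, 0.0, 0.0]
contact_force: [0.2, 2.4, 5.9]
grip_width: 31.4
finger_force: 60.0
```

```bash
python3 -c "
from h import *
rd(3)
b=r.capture('side');s=r.state()['eef_pos']
print([(o['p'],o['rect']) for o in r.outline_of(b,'tamper')],proj(b,s+[0,1.9,-59.2+14]))
im=cv2.resize(b['color'][:,:,::-1],None,fx=6,fy=6,interpolation=cv2.INTER_CUBIC)
th=np.linspace(0,6.283,200)
for c,rad,z,col in(((492.2,-26.4),30,60,(0,255,255)),((s[0],s[1]+1.9),24,s[2]-45.2,(0,0,255)),((s[0],s[1]+1.9),16,s[2]-14.2,(0,255,0)),((s[0],s[1]+1.9),9,s[2]-14.2,(255,255,0))):
    q=np.array([proj(b,(c[0]+rad*np.cos(t),c[1]+rad*np.sin(t),z)) for t in th]);cv2.polylines(im,[np.int32((q+.5)*6-.5)],True,col,1)
cv2.imwrite('pics/c6.png',im[1000:1500,1700:2300])
"
```

```text
24.9 [ 4.9238e+02 -2.8580e+01  8.9030e+01  3.7000e-01  2.1000e+00  6.4300e+00
  5.6400e+00 -8.2000e-01 -5.0000e-02] zlast [89.04 89.04 89.  ] [ 1.e-04 -1.e-04 -1.e+00]
[(0.64, [320.7, 201.3, 337.8, 224.6])] [328.20211606 220.80487856]
```

View pics/c6.png

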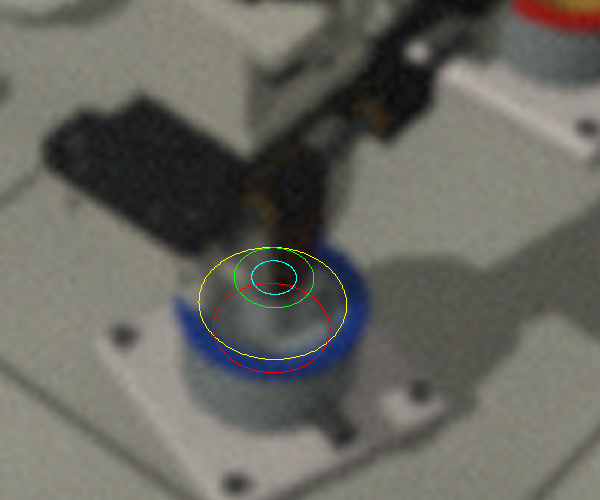

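Call:
apply_moves:
  targets: "0.2 0 0 0.01 0; 0.2 0 0 0.02 0; 0.2 0 0 0.03 0; 0.2 0 0 0.03 0"

```text
time_s: 25.4
eef_pos: [492.4, -28.6, 88.7]
ee_rot: [1.0, -0.0, 0.0, 0.0]
contact_force: [1.0, 2.2, 6.2]
grip_width: 31.0
finger_force: 60.0
```

Call:
apply_moves:
  targets: "0.2 0 0 0.01 0; 0.2 0 0 0.02 0; 0.2 0 0 0.03 0; 0.2 0 0 0.03 0"

```text
time_s: 25.8
eef_pos: [492.4, -28.6, 88.5]
ee_rot: [1.0, -0.0, 0.0, 0.0]
contact_force: [-0.1, 2.3, 8.2]
grip_width: 31.3
finger_force: 60.0
```

Call:
apply_moves:
  targets: "0.2 0 0 0.01 0; 0.2 0 0 0.01 0; 0.2 0 0 0.01 0"

```text
time_s: 26.1
eef_pos: [492.4, -28.6, 88.5]
ee_rot: [1.0, -0.0, 0.0, 0.0]
contact_force: [0.3, 1.8, 8.4]
grip_width: 30.9
finger_force: 60.0
```

```bash
python3 -c "
from h import *
rd(4)"
```

```text
26.3 [ 4.9242e+02 -2.8590e+01  8.8470e+01 -2.9000e-01  1.7700e+00  7.9700e+00
  5.5700e+00  2.0000e-01 -1.2000e-01] zlast [88.49 88.48 88.46 88.45] [ 2.e-04 -1.e-04 -1.e+00]
```

Call:
apply_moves:
  targets: "0.2 0 0 0.01 0; 0.2 0 0 0.02 0; 0.2 0 0 0.02 0"

```text
time_s: 26.6
eef_pos: [492.4, -28.5, 88.4]
ee_rot: [1.0, -0.0, 0.0, 0.0]
contact_force: [-0.5, 1.3, 9.4]
grip_width: 31.0
finger_force: 60.0
```

```bash
python3 -c "
from h import *
rd(3)"
```

```text
26.75 [ 4.9245e+02 -2.8580e+01  8.8380e+01 -1.0500e+00  1.6000e+00  1.0240e+01
  5.8400e+00  1.5100e+00 -1.0000e-02] zlast [88.38 88.37 88.38] [ 4.e-04 -1.e-04 -1.e+00]
```

Call:
apply_moves:
  targets: "0.2 0 0 0.01 0; 0.2 0 0 0.02 0; 0.2 0 0 0.03 0; 0.2 0 0 0.03 0"

```text
time_s: 27.15
eef_pos: [492.5, -28.6, 88.2]
ee_rot: [1.0, -0.0, 0.0, 0.0]
contact_force: [-0.6, 2.2, 12.2]
grip_width: 31.2
finger_force: 60.0
```

```bash
python3 -c "
from h import *
rd(3)"
```

```text
27.3 [ 4.9251e+02 -2.8590e+01  8.8260e+01 -1.1600e+00  1.7900e+00  1.2100e+01
  5.2700e+00  2.9300e+00  1.9000e-01] zlast [88.25 88.27 88.27] [ 6.e-04 -2.e-04 -1.e+00]
```

Call:
apply_moves:
  targets: "0.2 0 0 0.01 0; 0.2 0 0 0.02 0; 0.2 0 0 0.03 0; 0.2 0 0 0.04 0; 0.2 0 0 0.04 0"

```text
time_s: 27.8
eef_pos: [492.6, -28.6, 88.1]
ee_rot: [1.0, -0.0, 0.0, 0.0]
contact_force: [-1.9, 1.2, 14.5]
grip_width: 31.3
finger_force: 60.0
```

```bash
python3 -c "
from h import *
rd(4)"
```

```text
28.0 [ 4.926e+02 -2.858e+01  8.808e+01 -2.480e+00  1.930e+00  1.525e+01
  5.240e+00  4.960e+00  3.400e-01] zlast [88.08 88.09 88.08 88.09] [ 8.e-04 -3.e-04 -1.e+00]
```

Call:
apply_moves:
  targets: "0.2 0 0 0 0; 0.2 0 0 0 0; 0.2 0 0 0 0; 0.2 0 0 0 0; 0.2 0 0 0 0"

```text
time_s: 28.5
eef_pos: [492.6, -28.6, 88.1]
ee_rot: [1.0, -0.0, 0.0, 0.0]
contact_force: [-2.2, 1.4, 15.5]
grip_width: 31.3
finger_force: 60.0
```

Call:
apply_moves:
  targets: "0.2 0 0 0 0; 0.2 0 0 0 0; 0.2 0 0 0 0; 0.2 0 0 0 0; 0.2 0 0 0 0"

```text
time_s: 29.0
eef_pos: [492.6, -28.6, 88.1]
ee_rot: [1.0, -0.0, 0.0, 0.0]
contact_force: [-1.6, 2.0, 15.3]
grip_width: 30.8
finger_force: 60.0
```

Call:
apply_moves:
  targets: "0.2 0 0 -0.05 0; 0.2 0 0 -0.1 0; 0.2 0 0 -0.3 0; 0.2 0 0 -0.8 0; 0.2 0 0 -1.5 0"

```text
time_s: 29.5
eef_pos: [491.3, -29.0, 102.0]
ee_rot: [1.0, -0.0, -0.001, 0.0]
contact_force: [-0.6, 0.0, -2.7]
grip_width: 30.9
finger_force: 59.9
```

Call:
apply_moves:
  targets: "0.2 0 0 -1 0; 0.2 0 0 -2 0; 0.2 0 0 -4 0; 0.2 0 0 -7 0; 0.2 0 0 -10 0"

```text
time_s: 30.0
eef_pos: [491.8, -28.5, 203.9]
ee_rot: [1.0, -0.0, -0.0, -0.0]
contact_force: [0.6, -0.9, -3.0]
grip_width: 31.0
finger_force: 59.9
```

```bash
python3 -c "
from h import *
rd(2); plan((428,207.9,200))"
```

```text
30.1 [ 4.9461e+02 -2.8310e+01  2.0785e+02  1.2800e+00  4.0000e-01 -3.8000e-01
  2.9000e-01 -1.5800e+00 -2.1000e-01] zlast [208.85 206.86] [ 7.4e-03 -1.0e-04 -1.0e+00]
pos [494.7 -28.3 206.9] z [ 0.007 -0.    -1.   ] tooly [-0. -1.  0.] shift cm [ -6.68 -23.62   0.63] F [ 0.3 -0.2 -2.5] t 30.1
```

Move back over the dock, then settle and correct.

Call:
apply_moves:
  targets: "0.2 -0.7 -2.5 0 0; 0.2 -2 -7 0 0; 0.2 -3.2 -11.5 0 0; 0.2 -4.5 -16 0 0; 0.2 -5.6 -20.5 0 0"

```text
time_s: 30.6
eef_pos: [435.1, 177.7, 202.2]
ee_rot: [1.0, -0.0, -0.0, 0.0]
contact_force: [1.2, 1.0, -3.2]
grip_width: 30.9
finger_force: 59.9
```

Call:
apply_moves:
  targets: "0.2 -0.5 -2 0 0; 0.2 -0.9 -3.1 0 0; 0.2 -0.9 -3.1 3 0; 0.2 -0.9 -3.1 6 0; 0.2 -0.9 -3.1 9 0"

```text
time_s: 31.1
eef_pos: [427.7, 206.1, 111.3]
ee_rot: [1.0, -0.001, 0.0, 0.0]
contact_force: [1.0, -0.0, -2.6]
grip_width: 31.3
finger_force: 59.9
```

Call:
apply_moves:
  targets: "0.2 0 0 0 0; 0.2 0 0 0 0; 0.2 0 0 0 0; 0.2 0 0 0 0; 0.2 0 0 0 0"

```text
time_s: 31.6
eef_pos: [428.1, 207.6, 113.4]
ee_rot: [1.0, -0.0, 0.001, -0.0]
contact_force: [0.1, -0.1, -2.9]
grip_width: 31.2
finger_force: 59.9
```

```bash
python3 -c "
from h import *
rd(3); plan((428,207.9,90))
b=r.capture('side');a=r.capture('top');s=r.state()['eef_pos']
im=cv2.resize(b['color'][:,:,::-1],None,fx=6,fy=6,interpolation=cv2.INTER_CUBIC)
th=np.linspace(0,6.283,200)
D=(428.5,210.2)
for c,rad,z,col in((D,42,8,(0,255,255)),(D,27,14,(0,255,255)),((s[0],s[1]+1.9),24,s[2]-45.2,(0,0,255)),((s[0],s[1]+1.9),24,s[2]-59.2,(0,0,255))):
    q=np.array([proj(b,(c[0]+rad*np.cos(t),c[1]+rad*np.sin(t),z)) for t in th]);cv2.polylines(im,[np.int32((q+.5)*6-.5)],True,col,1)
cv2.imwrite('pics/c7.png',np.hstack([im[1550:2050,1450:1950],cv2.resize(b['color'][195:245,310:340,::-1],(300,500),interpolation=cv2.INTER_CUBIC)]))
"
```

```text
31.75 [ 4.2776e+02  2.0754e+02  1.1297e+02  6.5000e-01 -7.0000e-02 -3.1300e+00
  4.8000e-01  3.3000e-01  1.4000e-01] zlast [113.18 112.96 112.78] [ 8.e-04  2.e-04 -1.e+00]
pos [427.6 207.5 112.8] z [ 0.001  0.    -1.   ] tooly [-0. -1. -0.] shift cm [ 0.04 -0.04  2.28] F [ 0.8  0.1 -2.4] t 31.75
```

View pics/c7.png

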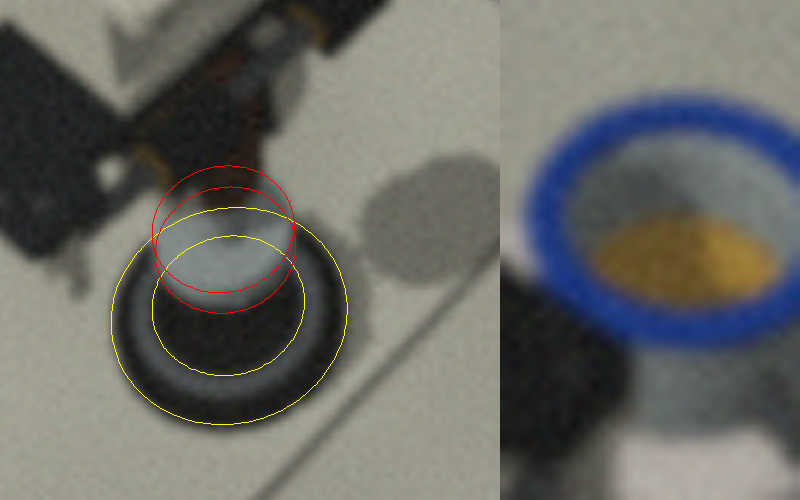

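Call:
apply_moves:
  targets: "0.2 0.02 -0.03 1 0; 0.2 0.02 -0.03 2 0; 0.2 0.02 -0.03 2.6 0; 0.2 0.02 -0.03 2.6 0; 0.2 0.02 -0.03 2.6 0"

```text
time_s: 32.35
eef_pos: [427.4, 207.7, 86.0]
ee_rot: [1.0, -0.0, -0.0, 0.0]
contact_force: [0.9, 0.5, -1.6]
grip_width: 31.2
finger_force: 59.9
```

```bash
python3 -c "
from h import *
rd(3); plan((427.9,207.9,70))"
```

```text
32.5 [ 4.2772e+02  2.0788e+02  8.6420e+01  6.2000e-01  1.7000e-01 -3.0200e+00
 -7.0000e-02  1.3000e-01 -7.0000e-02] zlast [86.26 86.46 86.55] [ 4.e-04  2.e-04 -1.e+00]
pos [427.8 207.9  86.6] z [ 0.  0. -1.] tooly [-0. -1. -0.] shift cm [0.01 0.   1.66] F [ 0.7  0.2 -4. ] t 32.5
```

Call:
apply_moves:
  targets: "0.2 0 0 0.5 0; 0.2 0 0 1 0; 0.2 0 0 1.4 0; 0.2 0 0 1.7 0; 0.2 0 0 1.7 0"

```text
time_s: 33.0
eef_pos: [427.3, 207.6, 68.8]
ee_rot: [1.0, -0.0, -0.0, 0.0]
contact_force: [-0.2, 0.7, -2.6]
grip_width: 31.1
finger_force: 59.9
```

```bash
python3 -c "
from h import *
rd(3)"
```

```text
33.15 [ 4.2754e+02  2.0773e+02  6.9200e+01 -2.7000e-01  1.6000e-01 -2.8100e+00
 -6.0000e-02  2.6000e-01  3.0000e-02] zlast [69.01 69.23 69.35] [ 1.e-04  0.e+00 -1.e+00]
```

Call:
apply_moves:
  targets: "0.2 0 0 0.1 0; 0.2 0 0 0.2 0; 0.2 0 0 0.25 0; 0.2 0 0 0.25 0; 0.2 0 0 0.25 0"

```text
time_s: 33.65
eef_pos: [427.6, 207.7, 66.8]
ee_rot: [1.0, -0.0, 0.0, 0.0]
contact_force: [-0.9, -0.5, -2.0]
grip_width: 31.6
finger_force: 59.9
```

```bash
python3 -c "
from h import *
rd(2)"
```

```text
33.75 [ 4.2759e+02  2.0775e+02  6.6840e+01  4.1000e-01 -1.8000e-01 -3.3000e+00
  8.0000e-02  3.0000e-02 -2.2000e-01] zlast [66.84 66.84] [ 0.  0. -1.]
```

Call:
apply_moves:
  targets: "0.2 0 0 0.02 0; 0.2 0 0 0.04 0; 0.2 0 0 0.06 0; 0.2 0 0 0.06 0"

```text
time_s: 34.15
eef_pos: [427.7, 207.8, 66.5]
ee_rot: [1.0, -0.0, 0.0, -0.0]
contact_force: [-1.2, -0.6, 5.3]
grip_width: 31.3
finger_force: 59.9
```

```bash
python3 -c "
from h import *
rd(3)"
```

```text
34.3 [ 4.2772e+02  2.0783e+02  6.6530e+01 -1.5900e+00 -4.0000e-02  5.4500e+00
 -3.4000e+00  4.1200e+00 -1.0000e-01] zlast [66.54 66.53 66.53] [ 5.e-04  1.e-04 -1.e+00]
```

Foot on the floor. Release: open slowly, then rise.

Call:
apply_moves:
  targets: "0.45 0 0 -0.03 0; 0.45 0 0 -0.03 0; 0.45 0 0 -0.03 0; 0.8 0 0 -0.03 0; 0.8 0 0 -0.03 0"
  newtons: 10

```text
time_s: 34.8
eef_pos: [427.6, 207.7, 66.5]
ee_rot: [1.0, -0.0, -0.0, 0.0]
contact_force: [1.0, 0.3, -0.4]
grip_width: 52.9
finger_force: 0.0
```

Call:
apply_moves:
  targets: "0.8 0 0 0 0; 0.8 0 0 0 0; 0.8 0 0 0 0; 0.8 0 0 -1 0; 0.8 0 0 -2 0"

```text
time_s: 35.3
eef_pos: [427.4, 207.7, 87.2]
ee_rot: [1.0, -0.0, -0.0, 0.0]
contact_force: [1.2, 1.1, 0.5]
grip_width: 73.2
finger_force: 0.0
```

Call:
apply_moves:
  targets: "0.8 0 0 -3 0; 0.8 0 0 -6 0; 0.8 0 0 -9 0; 0.8 0 0 -12 0; 0.8 0 0 -12 0"

```text
time_s: 35.8
eef_pos: [429.5, 209.2, 211.3]
ee_rot: [1.0, -0.0, 0.003, -0.002]
contact_force: [-0.4, 0.4, -0.7]
grip_width: 73.7
finger_force: 0.0
```

```bash
python3 -c "
from h import *
rd(2)
b=r.capture('side')
print([(o['p'],o['rect']) for o in r.outline_of(b,'tamper')])
im=cv2.resize(b['color'][:,:,::-1],None,fx=6,fy=6,interpolation=cv2.INTER_CUBIC)
th=np.linspace(0,6.283,200)
D=(428.5,210.2)
for c,rad,z,col in((D,42,8,(0,255,255)),(D,24,22,(0,0,255)),(D,16,108,(0,255,0))):
    q=np.array([proj(b,(c[0]+rad*np.cos(t),c[1]+rad*np.sin(t),z)) for t in th]);cv2.polylines(im,[np.int32((q+.5)*6-.5)],True,col,1)
cv2.imwrite('pics/c8.png',im[1550:2050,1450:1950])
"
```

```text
35.9 [ 4.2835e+02  2.0821e+02  2.0852e+02 -6.1000e-01  9.0000e-02 -0.0000e+00
  1.6000e-01  2.2000e-01  1.0000e-01] zlast [209.28 207.76] [ 2.3e-03  8.0e-04 -1.0e+00]
[(0.88, [268.7, 278.9, 288.9, 319.0])]
```

View pics/c8.png

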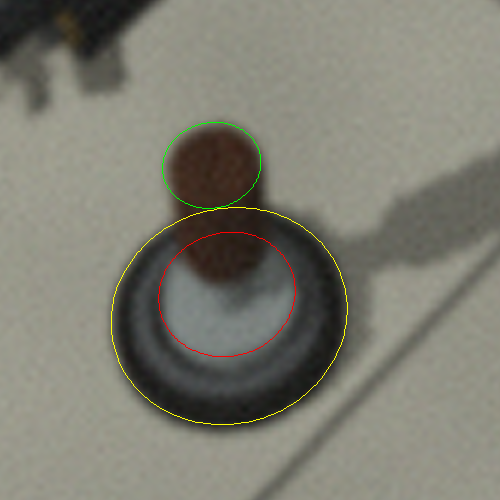

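The tamper stands upright in the dock, foot inside the ring at about (228,300), handle top at about (215,160), gripper clear.

```bash
python3 -c "
from h import *
rd(4); print(r.hand_in())"
```

```text
36.2 [ 4.2708e+02  2.0743e+02  2.0580e+02 -4.8000e-01 -2.7000e-01 -1.7000e-01
  1.7000e-01  2.7000e-01 -1.6000e-01] zlast [205.89 205.76 205.75 205.79] [-1.5e-03 -6.0e-04 -1.0e+00]
the job is handed in; nothing more can be done
None
```

The job is handed in at about 36 s, but no verdict came back: the plate was pressed to its stop and held there at about 18 N (estimated from the wrist force) for over a second, and the tamper is back upright in its dock, released.

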